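Snap the lens retainer back into a microscope lens cell

TASK

The microscope's auxiliary lens has been cleaned and lies in its cell; put its black retainer ring back: set it, flange down, level on the cell's three snap clips and let go of it. Then take the pusher whose cup fits over the retainer's collar and press the retainer straight down until it has snapped in and sits hard on the lens, and hold it down there with about 20 N for a second to bed the seal; the lens stands at a different height each time, so go by feel, and more than 30 N chips it. Put the pusher back upright in its own pocket of the wooden stand, and leave the other things where they are.

Things in the scene. Friction and masses are not known exactly. Their poses are not given: they have to be found in the camera images.
- cell: Lens cell in its nest, fixed: aluminium plate 108 x 96 x 10 mm (x, y, z) with four cap screws, steel ring 80 mm across up to 14 mm, ribbed black barrel 70 mm across up to 28 mm. In it a black focusing tube (rim 54 mm outside, 49 mm inside), stiffly held 0 to 8 mm up, wherever focusing left it: not measured. Tube all down, its rim is 43 mm and the clips' tops 49 mm high. Origin: centre of the plate's underside, z up.
- low_seat (a point): On the axis of the cell, 30 mm above its origin: where the flat rim of the lens is if the focusing tube is all the way down. The true lens rim, on which the retainer's underside rests when home, is 0 to 8 mm higher, with the clips. The lens is 47 mm across, domed to 3.8 mm above its rim. z up.
- retainer: Black round lens retainer, 35 g, lying on a thin grey mat: flange 46 mm across and 8 mm thick, lower edge chamfered 2 mm; above it a collar 40 mm across up to 27 mm, by which to lift it. Origin: centre of the flange's underside, z up. Set on the clips' slopes it rests 10 to 13 mm above home. About 6 to 16 N push it in; the clips spring back over its flange 1.3 mm above home, then it is hard on the lens.
- pusher_cup: The wider of two upright hand pushers, 160 g: white foot 54 mm across, 20 mm high, with a socket underneath, 49 mm wide at the mouth, 43.6 mm at its flat end, 6 mm deep, that goes over the retainer's collar; aluminium handle 22 mm across up to 97 mm, with a finger guard 34 mm across at 38 to 46 mm; hold it above the guard. Origin: centre of the foot's underside, z up; 21 mm above the lens rim when the retainer is home.
- pusher_small: The narrower pusher, for a smaller lens: the same handle on a white foot 34 mm across. Not needed; leave it standing in the stand. Origin: centre of the foot's underside.
- stand: Fixed wooden stand for the pushers, 78 x 162 x 18 mm, with two round pockets 7 mm deep, 80 mm apart along its y (the wide one at -y). Origin: centre of its underside, z up.
- stand_hole0 (a point): Mouth centre of the wide pocket, 60 mm across, in the stand's top (18 mm above the bench); its floor lies 7 mm below. The cup pusher's own pocket.
- clip_0 (a joint): Snap clip 0 of three round the focusing tube's rim, bright steel, 13 mm wide, at 90 degrees about the cell's z (from x toward y). Value in m: 0 = relaxed, up to 0.005 = pushed outward along the radius; near 0 again when the retainer is home. Its nose reaches in to 21.2 mm from the axis 9.4 to 10.6 mm above the lens rim, then slopes outward to 25.2 mm at its top, 19 mm above the lens rim.
- clip_1 (a joint): Snap clip 1 of three round the focusing tube's rim, bright steel, 13 mm wide, at 210 degrees about the cell's z (from x toward y). Value in m: 0 = relaxed, up to 0.005 = pushed outward along the radius; near 0 again when the retainer is home. Its nose reaches in to 21.2 mm from the axis 9.4 to 10.6 mm above the lens rim, then slopes outward to 25.2 mm at its top, 19 mm above the lens rim.
- clip_2 (a joint): Snap clip 2 of three round the focusing tube's rim, bright steel, 13 mm wide, at 330 degrees about the cell's z (from x toward y). Value in m: 0 = relaxed, up to 0.005 = pushed outward along the radius; near 0 again when the retainer is home. Its nose reaches in to 21.2 mm from the axis 9.4 to 10.6 mm above the lens rim, then slopes outward to 25.2 mm at its top, 19 mm above the lens rim.
- esd_brush: Flat black brush, 28 x 143 x 15 mm, lying on the bench; a bystander.
- tweezers_bent: Black bent tweezers, 22 x 118 x 9 mm, lying on the bench; a bystander.
- battery_pack: Flat black phone battery, 45 x 91 x 10 mm, lying on the bench; a bystander.

How it is judged:
On the way, in this order (a step that is already met when the one before it is completed fails the run):
1. the retainer rests level on the three snap clips, not yet pressed in, and is let go (horizontal distance between retainer and low_seat below 0.004 m and angle between retainer's own z axis and vertical below 0.15 rad and z of retainer in the frame of low_seat between 0.0099 and 0.0225 m and contact force between the fingers and retainer below 0.1 N), for 0.2 s.
2. the retainer is home, the snap clips sprung back, and is held down with the cup pusher with more than 12 N (z of retainer in the frame of low_seat below 0.0097 m and horizontal distance between retainer and low_seat below 0.003 m and angle between retainer's own z axis and vertical below 0.06 rad and value of joint each of clip_0, clip_1, clip_2 below 0.0006 m and contact force between pusher_cup and retainer above 12 N), for 0.6 s.
At the end, for the whole second after the job is handed in: Retainer under the clips (underside less than 9.7 mm above the low seat), centred within 3 mm, level within 0.06 rad, all clips within 0.6 mm of relaxed; the cup pusher upright within 0.06 rad on its own pocket's floor, centred within 6 mm; both at rest (z of retainer in the frame of low_seat below 0.0097 m and horizontal distance between retainer and low_seat below 0.003 m and angle between each of retainer, pusher_cup's own z axis and vertical below 0.06 rad and value of joint each of clip_0, clip_1, clip_2 below 0.0006 m and horizontal distance between pusher_cup and stand_hole0 below 0.006 m and z of pusher_cup in the frame of stand_hole0 below -0.004 m and linear speed of each of pusher_cup, retainer below 0.02 m/s); the robot touches nothing.
It fails at once if the retainer is pressed into the lens cell with more than 30 N (contact force between retainer and cell above 30 N).
It fails at once if the robot's fingers or a pusher press on the lens cell itself with more than 15 N (contact force between any of the fingers, pusher_cup, pusher_small and cell above 15 N).
It fails at once if the retainer is pushed in with the robot's fingers instead of the cup pusher (contact force between the fingers and retainer above 0.5 N and horizontal distance between retainer and low_seat below 0.01 m and z of retainer in the frame of low_seat below 0.0097 m).
It fails at once if the small pusher is tipped or taken from its place (angle between pusher_small's own z axis and vertical above 0.3 rad or distance of pusher_small from where it was at the start of the episode above 0.02 m).
It fails at once if a bystander (brush, tweezers, battery) is moved by more than 20 mm (distance of any of esd_brush, tweezers_bent, battery_pack from where it was at the start of the episode above 0.02 m).
It also fails if it takes over 64 s, if anything falls off the work surface, if the arm or the gripper's body presses on something with over 40 N, if the wrist force passes 120 N, or if a joint passes its speed limit or range.

ROBOT

A 7-joint arm with a two-finger parallel gripper is mounted at the origin on a cart in front of the work surface, level with it; the furniture and walls round the work are solid. World frame = base frame: x ahead of the robot, y to its left, z up, the work surface at z = 0. Lengths are in m, angles in rad, forces in N, time in s.
With the tool pointing down it reaches from about 0.4 to 0.925 m from the base axis. Payload 4.1 kg.
Tool frame: the origin (TCP) lies on the centre line of the jaws, within the pads' length; the fingertips stand 17 mm ahead of it and the grasp point (between the pads) lies 2 mm behind it; z points along the fingers, y is the line along which they close (so a half turn about z gives the same grasp; the last joint's range is limited). The gripper opens to 85 mm and grips with 20 to 120 N. Pads are 22 mm wide; open, the fingers measure 114 mm over their backs; the gripper's body (76 mm by 85 mm) begins 54 mm behind the grasp point. The pads swing forward as they close: fully open they stand 13 mm farther back than shut.
Start: joints at [-1.226, 0.398, 0.045, 1.537, -0.019, 1.207, -0.051], TCP at [0.279, 0.587, 0.248] pointing down, gripper open.
Joint ranges: [-2.82, 2.82], [-0.49, 2.23], [-1.37, 1.46], [0, 2.46], [-1.36, 4.5], [0.23, 2], [-2.94, 2.94]. Speed limits (rad/s): [2.57, 2.57, 3.14, 3.14, 3.14, 3.14, 3.14].

INTERFACE

Orientations are given as a rotation vector (axis times angle).
In Python, from bench import bot, get_image, camera_model, spotter gives the robot as it stands.
- The arm moves only by the shell command python3 -m crank 'ROWS' [FORCE]. ROWS is JSON, a list of rows, each an object with "translation": the shift along the world's x, y, z as a fraction of full scale, a list of three; "delta_rot": the turn, a rotation vector about the world's x, y, z as a fraction of full scale, a list of three; "jaw": the closure in counts, from 0 (fully open) to 255 (shut). A call has 1 to 20 rows; each row shifts and turns the commanded pose from where the row before left it; what a row does not reach is not made up. Full scale, the value 1, is 0.2 m for a shift and 2 pi rad for a turn. A row lasts 1/12 s, in which the tool goes at most 41.7 mm and 7.16 degrees, less where a joint would pass 70% of its speed; a pose out of reach is approached as far as the arm can. A call with a number of a shift or a turn outside -1 to 1 is refused whole. A call with a gripper value outside its range is refused whole. The fingers move at their own pace and stop on an object; FORCE is the grip in N (left out, the last holds). Time passes only in rows, so rows that do not move let the fingers close. It gives the time, the measured TCP pose, the force, the opening and the grip force at its end, in the units of the state.
- bot.sense(): the state, without advancing time (a new reading comes with each control period).
- get_image(name): name is "scene" or "top" or "wrist"; returns the picture (400x640x3 uint8, blue, green, red); there is no depth.
- camera_model(name): a dict with "fx", "fy", "cx", "cy" (pixels), "cam_to_world" (4x4, takes a point from camera to world coordinates). Camera axes: x right, y up, looking along -z (the intrinsics and any distortion apply to the point x, -y, -z); pixel columns grow to the right and rows downward; lengths in m; the calibration is good to about 2 mm. A picture is of the moment at which its call begins: read the wrist's pose just before it. camera_model takes no time and is no camera call; for the wrist camera it gives the pose at the moment of the call.
- bot.hand_in(): hands the job in; it is judged then, once.
Trained networks look in the newest picture that a camera, given by its name, has taken for a name from the list of things; names that differ only in an ending like _2 or _b are one class to them, and where a whole thing is asked for, a point or a joint stands for the part that bears it (a point fixed in the world has none). Each returns a list of dicts, best first, with "score" (0 to 1); they miss things now and then, are a little off and sometimes report something else, mostly with a low value. They report only what shows in the picture. A call takes as long as a camera call.
- spotter.trace(camera, query): "mask" (400x640 bool, what is visible of it) and "point" ([column, row] in pixels, amid what is visible of it).
The state is a dict: "time_s": time; "joint_positions": joint angles; "qvel": joint speeds; "joint_torque": joint torques, N m; "tool_pos": TCP position; "ee_rot": TCP orientation; "wrist_force": force on the tool from outside, world axes, zero at the start; "ft_torque": the same for the moment, N m; "finger_gap": finger opening in m; "gripper_force": force on a finger pad.
Only numpy, scipy, OpenCV 4.12 (cv2) and the standard library are available. Lean on these libraries where they do the work, as an engineer would, in place of code of your own. Each camera call takes 0.05 s, during which the arm holds its last target. There are 200 camera calls.

## Working session

There is one attempt and no reset: what is moved stays moved. The work goes in short steps, Python scripts to look and compute and a shell command to move; the robot and the scene stay as the last step left them, time stands still between calls to the robot, and variables do not carry over. Pictures are saved under pics/ and viewed, at most 10 in all, crops included, and the job is handed in when it is done.

```bash
mkdir -p pics; ls; cat > h.py <<'E'
import numpy as np, cv2
from bench import bot, get_image, camera_model, spotter
def ray(cam,uv,M=None):
    M=M or camera_model(cam); T=np.array(M["cam_to_world"])
    d=np.array([(uv[0]-M["cx"])/M["fx"],-(uv[1]-M["cy"])/M["fy"],-1.])
    return T[:3,3],T[:3,:3]@d
def at_z(cam,uv,z,M=None):
    o,d=ray(cam,uv,M); return o+d*(z-o[2])/d[2]
def proj(cam,p,M=None):
    M=M or camera_model(cam); T=np.array(M["cam_to_world"])
    c=T[:3,:3].T@(np.array(p)-T[:3,3]); return [M["cx"]+M["fx"]*c[0]/-c[2], M["cy"]+M["fy"]*-c[1]/-c[2]]
E
python3 - <<'E'
from h import *
s=bot.sense(); print({k:np.round(v,3).tolist() for k,v in s.items()})
for c in("top","scene"):
    im=get_image(c); cv2.imwrite(f"pics/{c}0.png",im)
    M=camera_model(c); print(c,M["fx"],M["fy"],M["cx"],M["cy"],[k for k in M], np.round(M["cam_to_world"],3).tolist())
    for q,z in(("cell",.03),("retainer",.027),("pusher_cup",.09),("pusher_small",.09),("stand",.018),("esd_brush",.01),("tweezers_bent",.01),("battery_pack",.01)):
        for r in spotter.trace(c,q)[:2]:
            ys,xs=np.nonzero(r["mask"]); 
            print(q,round(r["score"],2),np.round(r["point"]),[xs.min(),xs.max(),ys.min(),ys.max()],np.round(at_z(c,r["point"],z),3))
E
```

```text
pics
{'time_s': 0.0, 'joint_positions': [-1.226, 0.399, 0.045, 1.538, -0.019, 1.207, -0.051], 'qvel': [0.001, -0.0, 0.0, 0.001, 0.002, 0.001, -0.001], 'joint_torque': [-0.0, -47.513, 1.365, -25.422, 0.012, 0.01, 0.0], 'tool_pos': [0.279, 0.587, 0.247], 'ee_rot': [-0.691, -3.064, 0.003], 'wrist_force': [0.309, -0.326, 0.397], 'ft_torque': [0.043, 0.009, 0.0], 'gripper_force': 0.0, 'finger_gap': 0.085}
top 478.31312036011735 478.31312036011735 309.06353286721736 201.86116262723556 ['fx', 'fy', 'cx', 'cy', 'cam_to_world'] [[-0.018, 0.985, -0.169, 0.349], [-1.0, -0.016, 0.012, -0.033], [0.009, 0.169, 0.986, 1.039], [0.0, 0.0, 0.0, 1.0]]
cell 0.66 [314. 228.] [np.int64(289), np.int64(338), np.int64(199), np.int64(254)] [ 0.466 -0.054  0.03 ]
pusher_cup 0.61 [228. 225.] [np.int64(215), np.int64(240), np.int64(213), np.int64(237)] [0.468 0.118 0.09 ]
pusher_small 0.7 [186. 219.] [np.int64(173), np.int64(197), np.int64(209), np.int64(227)] [0.481 0.201 0.09 ]
pusher_small 0.25 [316. 223.] [np.int64(289), np.int64(338), np.int64(200), np.int64(254)] [ 0.468 -0.057  0.09 ]
stand 0.57 [208. 224
[... 941 characters left out ...]
4(228), np.int64(274)] [0.435 0.149 0.09 ]
pusher_small 0.67 [224. 264.] [np.int64(211), np.int64(233), np.int64(242), np.int64(282)] [0.453 0.214 0.09 ]
stand 0.8 [237. 274.] [np.int64(201), np.int64(289), np.int64(243), np.int64(301)] [0.473 0.191 0.018]
esd_brush 0.56 [371. 162.] [np.int64(366), np.int64(377), np.int64(147), np.int64(183)] [ 0.632 -0.264  0.01 ]
esd_brush 0.2 [241. 220.] [np.int64(222), np.int64(260), np.int64(208), np.int64(222)] [0.614 0.122 0.01 ]
tweezers_bent 0.68 [237. 220.] [np.int64(212), np.int64(260), np.int64(208), np.int64(225)] [0.618 0.129 0.01 ]
battery_pack 0.55 [313. 181.] [np.int64(298), np.int64(333), np.int64(171), np.int64(195)] [ 0.646 -0.09   0.01 ]
```

```bash
python3 - <<'E'
import cv2
im=cv2.imread("pics/top0.png")[100:300,150:450]; cv2.imwrite("pics/top0c.png",cv2.resize(im,(800,533),interpolation=cv2.INTER_CUBIC))
E
```

```text
(no output)
```

View pics/top0c.png

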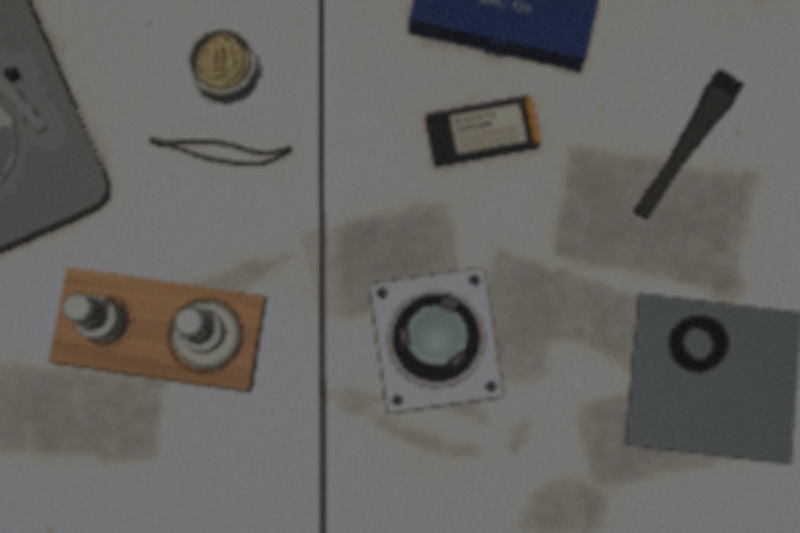

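View pics/scene0.png

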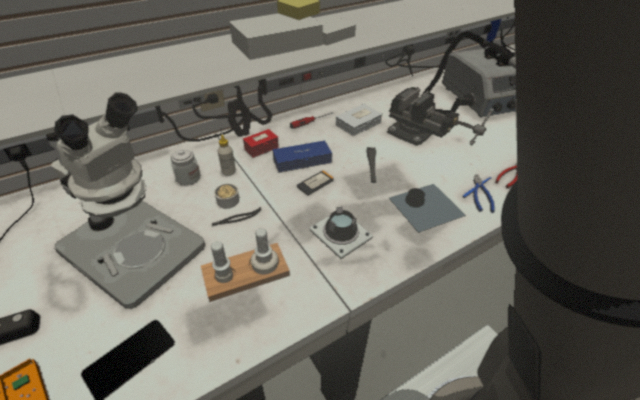

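Top view: cell about (313,226), retainer ring about (412,229), and the stand centre about (209,223) with the wide pusher on its right. Scene view agrees. I'll move over the stand, turning the jaws along the stand's x.

```bash
R='{"translation":[0.073,-0.19,0],"delta_rot":[0,0,-0.0188],"jaw":0}'; python3 -m crank '[{"translation":[0.073,-0.19,0],"delta_rot":[0,0,-0.0188],"jaw":0},{"translation":[0.073,-0.19,0],"delta_rot":[0,0,-0.0188],"jaw":0},{"translation":[0.073,-0.19,0],"delta_rot":[0,0,-0.0188],"jaw":0},{"translation":[0.073,-0.19,0],"delta_rot":[0,0,-0.0188],"jaw":0},{"translation":[0.073,-0.19,0],"delta_rot":[0,0,-0.0188],"jaw":0},{"translation":[0.073,-0.19,0],"delta_rot":[0,0,-0.0188],"jaw":0},{"translation":[0.073,-0.19,0],"delta_rot":[0,0,-0.0188],"jaw":0},{"translation":[0.073,-0.19,0],"delta_rot":[0,0,-0.0188],"jaw":0},{"translation":[0.073,-0.19,0],"delta_rot":[0,0,-0.0188],"jaw":0},{"translation":[0.073,-0.19,0],"delta_rot":[0,0,-0.0188],"jaw":0},{"translation":[0.073,-0.19,0],"delta_rot":[0,0,-0.0188],"jaw":0},{"translation":[0,0,0],"delta_rot":[0,0,0],"jaw":0},{"translation":[0,0,0],"delta_rot":[0,0,0],"jaw":0}]'
python3 - <<'E'
from h import *
M=camera_model("wrist"); im=get_image("wrist"); cv2.imwrite("pics/w1.png",im)
print(M["fx"],M["cx"],M["cy"],np.round(M["cam_to_world"],3).tolist())
for q in("pusher_cup","stand","pusher_small","cell"):
    for r in spotter.trace("wrist",q)[:1]:
        ys,xs=np.nonzero(r["mask"]);print(q,r["score"],np.round(r["point"]),[xs.min(),xs.max(),ys.min(),ys.max()])
E
```

```text
time_s: 1.98
tool_pos: [0.4405, 0.1666, 0.2487]
ee_rot: [2.41, 2.015, 0.002]
wrist_force: [-0.6, 0.4, 0.6]
finger_gap: 0.0854
gripper_force: 0.0
352.85969104849215 316.587403951047 202.34935344397658 [[0.984, 0.169, 0.054, 0.455], [-0.177, 0.936, 0.305, 0.246], [0.001, -0.31, 0.951, 0.374], [0.0, 0.0, 0.0, 1.0]]
pusher_cup 0.65 [357. 202.] [np.int64(329), np.int64(380), np.int64(170), np.int64(238)]
stand 0.93 [351. 142.] [np.int64(315), np.int64(396), np.int64(72), np.int64(231)]
pusher_small 0.68 [357. 118.] [np.int64(337), np.int64(379), np.int64(99), np.int64(138)]
cell 0.85 [371. 334.] [np.int64(319), np.int64(419), np.int64(289), np.int64(379)]
```

View pics/w1.png

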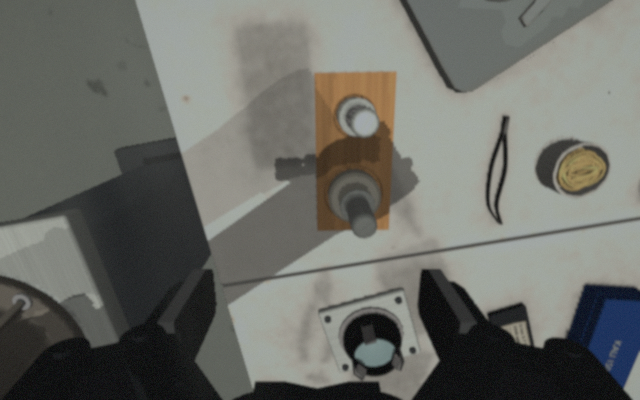

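The wrist picture shows the stand (centre about 355,150), the cup pusher's foot at about (355,195) with its handle top at (363,226), and the cell at about (371,340) with one clip up, toward the stand. Next I'll get a centred look at the cell.

```bash
python3 - <<'E'
from h import *
M=camera_model("wrist")
c=[at_z("wrist",p,.018,M) for p in((316,72),(396,72),(388,230),(317,230))]
c0=np.mean(c,0); print("stand",c0, [np.linalg.norm(c[i]-c[(i+1)%4]) for i in range(4)])
ey=(c[0]+c[1]-c[2]-c[3]); ey/=np.linalg.norm(ey); print("hole0",c0-.04*ey,ey)
print("foot",at_z("wrist",(355,193),.031,M),"handle",at_z("wrist",(363,227),.108,M))
print("cell~",at_z("wrist",(371,338),.03,M)); print("ret",at_z("top",(411.8,228.6),.027),"cell top",at_z("top",(313.8,227),.03),at_z("top",(228,225),.06))
E
python3 -m crank '[{"translation":[0.01,-0.2,0],"delta_rot":[0,0,0],"jaw":0},{"translation":[0.01,-0.2,0],"delta_rot":[0,0,0],"jaw":0},{"translation":[0.01,-0.2,0],"delta_rot":[0,0,0],"jaw":0},{"translation":[0.01,-0.2,0],"delta_rot":[0,0,0],"jaw":0},{"translation":[0.01,-0.15,0],"delta_rot":[0,0,0],"jaw":0},{"translation":[0,0,0],"delta_rot":[0,0,0],"jaw":0},{"translation":[0,0,0],"delta_rot":[0,0,0],"jaw":0}]'
python3 - <<'E'
from h import *
M=camera_model("wrist"); im=get_image("wrist"); cv2.imwrite("pics/w2.png",cv2.resize(im[100:340,180:500],(800,600),interpolation=cv2.INTER_CUBIC))
print(np.round(M["cam_to_world"],4).tolist())
import json; json.dump({k:np.array(v).tolist() for k,v in M.items()},open("w2.json","w"))
for q in("cell","clip_0","low_seat"):
    for r in spotter.trace("wrist",q)[:1]:
        ys,xs=np.nonzero(r["mask"]);print(q,r["score"],np.round(r["point"]),[xs.min(),xs.max(),ys.min(),ys.max()])
E
```

```text
stand [0.47968703 0.17716028 0.018     ] [np.float64(0.07572038408834025), np.float64(0.16148031512719918), np.float64(0.07729085325633003), np.float64(0.1614585868709532)]
hole0 [0.4733799  0.13766066 0.018     ] [0.15767804 0.98749057 0.        ]
foot [0.47451865 0.1426876  0.031     ] handle [0.47225991 0.13715057 0.108     ]
cell~ [ 0.46908298 -0.03653086  0.03      ]
ret [ 0.46127469 -0.2627445   0.027     ] cell top [ 0.46778478 -0.05401284  0.03      ] [0.47129093 0.12293582 0.06      ]
time_s: 2.82
tool_pos: [0.4498, -0.0215, 0.2485]
ee_rot: [2.407, 2.019, 0.001]
wrist_force: [-0.4, 0.5, 0.4]
finger_gap: 0.0853
gripper_force: 0.0
[[0.9847, 0.1657, 0.0535, 0.4643], [-0.1741, 0.9361, 0.3056, 0.0575], [0.0005, -0.3103, 0.9507, 0.374], [0.0, 0.0, 0.0, 1.0]]
cell 0.86 [338. 186.] [np.int64(280), np.int64(396), np.int64(135), np.int64(242)]
clip_0 0.75 [369. 211.] [np.int64(361), np.int64(374), np.int64(200), np.int64(218)]
low_seat 0.73 [342. 189.] [np.int64(279), np.int64(396), np.int64(135), np.int64(242)]
```

View pics/w2.png

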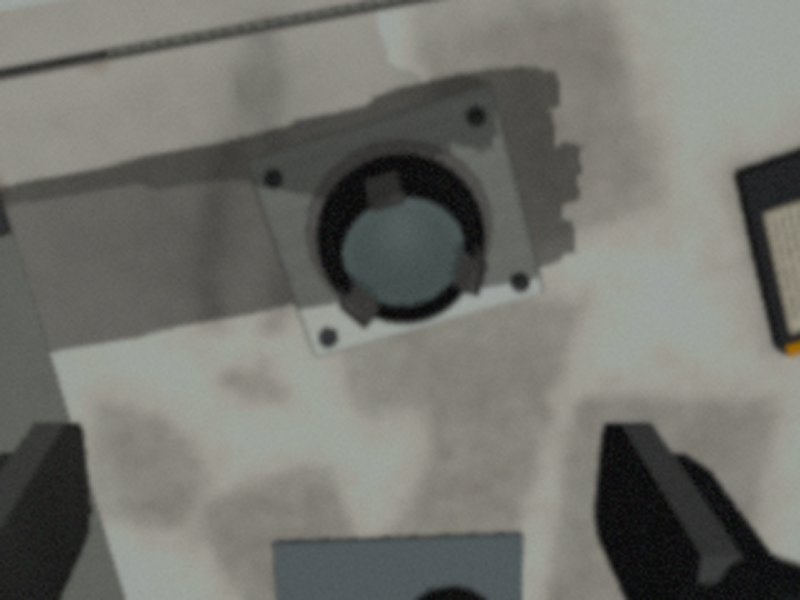

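The wrist crop shows the cell's four screws at crop (274,178), (476,116), (520,281) and (328,337), and the lens at about (404,250). Clips are at (385,188), (358,306) and (470,272).

```bash
python3 - <<'E'
from h import *; import json
M=json.load(open("w2.json")); f=lambda p:(p[0]/2.5+180,p[1]/2.5+100)
S=np.array([at_z("w",f(p),.0115,M) for p in((274,178),(476,116),(520,281),(328,337))]); c=S.mean(0); print("cell",c)
d=S[1]-S[0]; print("yaw of image-right edge",np.degrees(np.arctan2(d[1],d[0])))
for h in(.03,.034,.038): print(h,"lens centre",at_z("w",f((404,250)),h,M)) 
for h in (.049,.053,.057):
    T=[at_z("w",f(p),h,M) for p in((385,188),(358,306),(470,272))]; print(h,np.round(T,4).tolist(),[round(float(np.linalg.norm((t-c)[:2])),4) for t in T],np.mean(T,0))
E
python3 -m crank '[{"translation":[0.012,-0.2,0],"delta_rot":[0,0,0],"jaw":0},{"translation":[0.012,-0.2,0],"delta_rot":[0,0,0],"jaw":0},{"translation":[0.012,-0.2,0],"delta_rot":[0,0,0],"jaw":0},{"translation":[0.012,-0.2,0],"delta_rot":[0,0,0],"jaw":0},{"translation":[0.012,-0.2,0],"delta_rot":[0,0,0],"jaw":0},{"translation":[0,0,-0.2],"delta_rot":[0,0,0],"jaw":0},{"translation":[0,0,-0.15],"delta_rot":[0,0,0],"jaw":60},{"translation":[0,0,0],"delta_rot":[0,0,0],"jaw":60},{"translation":[0,0,0],"delta_rot":[0,0,0],"jaw":60}]'
python3 - <<'E'
from h import *; import json
M=camera_model("wrist"); im=get_image("wrist"); cv2.imwrite("pics/w3.png",im)
json.dump({k:np.array(v).tolist() for k,v in M.items()},open("w3.json","w"))
for r in spotter.trace("wrist","retainer")[:2]:
    ys,xs=np.nonzero(r["mask"]);print(r["score"],np.round(r["point"]),[xs.min(),xs.max(),ys.min(),ys.max()])
E
```

```text
cell [ 0.47018223 -0.05212133  0.0115    ]
yaw of image-right edge 7.269874904446483
0.03 lens centre [ 0.47056044 -0.05499648  0.03      ]
0.034 lens centre [ 0.4704875  -0.05368773  0.034     ]
0.038 lens centre [ 0.47041455 -0.05237898  0.038     ]
0.049 [[0.4669, -0.0232, 0.049], [0.4488, -0.0686, 0.049], [0.4942, -0.0622, 0.049]] [0.0291, 0.027, 0.026] [ 0.46995402 -0.05131004  0.049     ]
0.053 [[0.4669, -0.0222, 0.053], [0.449, -0.067, 0.053], [0.4938, -0.0607, 0.053]] [0.0301, 0.0259, 0.0251] [ 0.46988428 -0.04997015  0.053     ]
0.057 [[0.4668, -0.0212, 0.057], [0.4492, -0.0655, 0.057], [0.4934, -0.0592, 0.057]] [0.0311, 0.0249, 0.0243] [ 0.46981454 -0.04863026  0.057     ]
time_s: 3.77
tool_pos: [0.4613, -0.2193, 0.1773]
ee_rot: [-2.4, -2.023, 0.004]
wrist_force: [-0.4, -0.6, 1.0]
finger_gap: 0.0654
gripper_force: 0.0
0.7 [328. 248.] [np.int64(302), np.int64(353), np.int64(209), np.int64(263)]
```

View pics/w3.png

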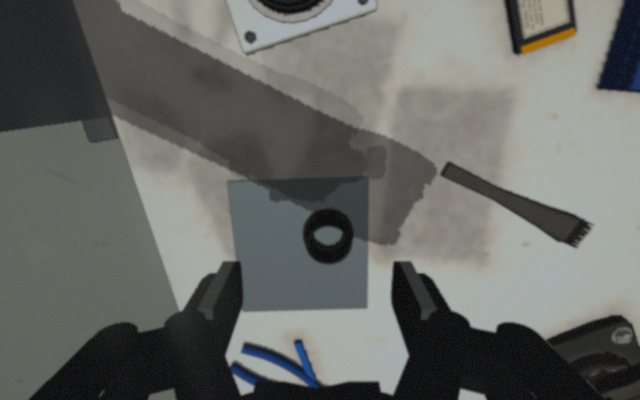

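```bash
python3 - <<'E'
from h import *; import json
from scipy.optimize import least_squares
M=json.load(open("w3.json")); a=np.linspace(0,6.283,60)
def bb(p):
    P=[proj("w",(p[0]+r*np.cos(t),p[1]+r*np.sin(t),z),M) for r,z in((.021,.001),(.023,.003),(.023,.009),(.020,.028)) for t in a]
    P=np.array(P); return np.array([P[:,0].min(),P[:,0].max(),P[:,1].min(),P[:,1].max()])
o=np.array([301.5,353.5,208.5,263.5])
r=least_squares(lambda p:bb(p)-o,[.461,-.263]); print(r.x,r.fun)
im=cv2.imread("pics/w3.png")[190:280,280:380]
E
```

```text
[ 0.4631882  -0.26611499] [ 0.51216161 -0.51112606 -0.58404445  0.57132248]
```

```bash
python3 -m crank '[{"translation":[0.005,-0.117,0],"delta_rot":[0,0,0],"jaw":85},{"translation":[0.0045,-0.117,0],"delta_rot":[0,0,0],"jaw":85},{"translation":[0,0,-0.18],"delta_rot":[0,0,0],"jaw":85},{"translation":[0,0,-0.18],"delta_rot":[0,0,0],"jaw":85},{"translation":[0,0,-0.18],"delta_rot":[0,0,0],"jaw":85},{"translation":[0,0,-0.1],"delta_rot":[0,0,0],"jaw":85},{"translation":[0,0,-0.0865],"delta_rot":[0,0,0],"jaw":85},{"translation":[0,0,0],"delta_rot":[0,0,0],"jaw":85},{"translation":[0,0,0],"delta_rot":[0,0,0],"jaw":85}]' 40
python3 - <<'E'
from h import *; import json
im=get_image("wrist"); cv2.imwrite("pics/w4.png",im[150:400,120:520])
E
```

```text
time_s: 4.62
tool_pos: [0.4651, -0.2675, 0.0343]
ee_rot: [2.402, 2.023, 0.002]
wrist_force: [0.6, -0.4, 0.2]
finger_gap: 0.0571
gripper_force: 0.0
```

View pics/w4.png

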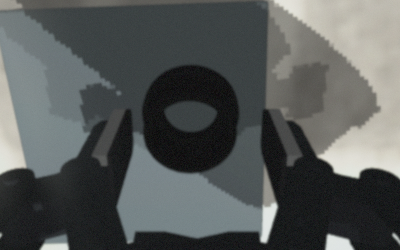

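The crop shows the retainer at about (190,120) between the open fingers (mid column about 197), roughly centred. I'll refit its position in this closer view.

```bash
python3 - <<'E'
from h import *
from scipy.optimize import least_squares
M=camera_model("wrist"); a=np.linspace(0,6.283,60)
def bb(p):
    P=np.array([proj("w",(p[0]+r*np.cos(t),p[1]+r*np.sin(t),z),M) for r,z in((.021,.001),(.023,.003),(.023,.009),(.020,.028)) for t in a])
    return np.array([P[:,0].min(),P[:,0].max(),P[:,1].min(),P[:,1].max()])
r0=[x for x in spotter.trace("wrist","retainer")[:1]]
for o in [np.array([142+120,239+120,65+150,173+150])]+[np.array([np.nonzero(x["mask"])[1].min()-.5,np.nonzero(x["mask"])[1].max()+.5,np.nonzero(x["mask"])[0].min()-.5,np.nonzero(x["mask"])[0].max()+.5]) for x in r0]:
    r=least_squares(lambda p:bb(p)-o,[.463,-.266]); print(o,r.x,r.fun)
print(bot.sense()["tool_pos"])
E
```

```text
[262 359 215 323] [ 0.46341243 -0.26757142] [ 0.44878413 -0.44893391 -0.9940019   0.99752959]
[260.5 358.5 213.5 322.5] [ 0.46303606 -0.26696538] [ 0.89866117 -0.90104465 -0.54919644  0.48995148]
[ 0.46564275 -0.26829257  0.03527276]
```

```bash
python3 -m crank '[{"translation":[-0.01,0.004,-0.015],"delta_rot":[0,0,0],"jaw":85},{"translation":[0,0,0],"delta_rot":[0,0,0],"jaw":85},{"translation":[0,0,0],"delta_rot":[0,0,0],"jaw":180},{"translation":[0,0,0],"delta_rot":[0,0,0],"jaw":180},{"translation":[0,0,0],"delta_rot":[0,0,0],"jaw":180},{"translation":[0,0,0],"delta_rot":[0,0,0],"jaw":180},{"translation":[0,0,0],"delta_rot":[0,0,0],"jaw":180}]' 40
python3 - <<'E'
from h import *
print(bot.sense())
E
```

```text
time_s: 5.3
tool_pos: [0.462, -0.267, 0.031]
ee_rot: [2.404, 2.022, 0.002]
wrist_force: [-0.6, 1.0, 6.1]
finger_gap: 0.0374
gripper_force: 39.7
{'time_s': 5.3, 'joint_positions': array([-0.05231811,  0.5565845 ,  0.63172269,  2.01634124, -0.49345851,
        0.72147665,  0.71495707]), 'qvel': array([ 0.00051776,  0.0010993 , -0.00065603, -0.00108718,  0.00033015,
        0.00013716, -0.00106414]), 'joint_torque': array([ 3.04322289e-01, -3.71186972e+01,  8.16210598e+00, -1.52169585e+01,
       -2.94182275e-02, -5.69749251e-01, -2.91811506e-02]), 'tool_pos': array([ 0.46198228, -0.26699214,  0.03101177]), 'ee_rot': array([2.40401152e+00, 2.02193072e+00, 1.77408368e-03]), 'wrist_force': array([-0.55012154,  1.03244668,  6.14468816]), 'ft_torque': array([0.31113732, 0.21222962, 0.03134784]), 'gripper_force': 39.663250534795225, 'finger_gap': 0.03740485526905184}
```

```bash
python3 -m crank '[{"translation":[0,0,0.02],"delta_rot":[0,0,0],"jaw":180},{"translation":[0,0,0.05],"delta_rot":[0,0,0],"jaw":180},{"translation":[0,0,0.15],"delta_rot":[0,0,0],"jaw":180},{"translation":[0,0,0.15],"delta_rot":[0,0,0],"jaw":180},{"translation":[0,0,0.15],"delta_rot":[0,0,0],"jaw":180},{"translation":[0,0,0],"delta_rot":[0,0,0],"jaw":180},{"translation":[0,0,0],"delta_rot":[0,0,0],"jaw":180}]' 40
python3 - <<'E'
from h import *; import json
im=get_image("wrist"); sc=get_image("scene")
a=cv2.resize(im[150:400,120:520],(800,500)); cv2.imwrite("pics/w5.png",a)
M=camera_model("wrist"); s=bot.sense(); print(s["tool_pos"],s["wrist_force"],s["finger_gap"])
p=np.array(s["tool_pos"])
for d in(-.03,-.004,0,.017): print(d,(np.array(proj("w",p-[0,0,d],M))-[120,150])*2)
for x in spotter.trace("wrist","retainer")[:1]:
    ys,xs=np.nonzero(x["mask"]); print(x["score"],xs.min(),xs.max(),ys.min(),ys.max())
E
```

```text
time_s: 5.88
tool_pos: [0.4628, -0.2676, 0.1362]
ee_rot: [2.401, 2.02, 0.004]
wrist_force: [0.1, -0.2, -0.8]
finger_gap: 0.0375
gripper_force: 40.3
[ 0.46108294 -0.26635056  0.13366377] [-1.03167942  1.35820502 -0.73973398] 0.0374016231972711
-0.03 [389.29387142 389.77943713]
-0.004 [390.05621224 299.11850316]
0 [390.15030776 287.92824928]
0.017 [390.50044463 246.28842747]
0.87 269 364 217 327
```

View pics/w5.png

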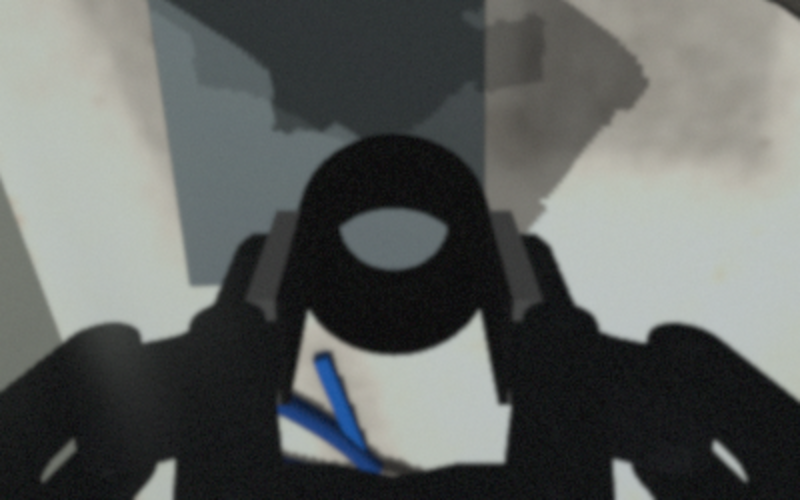

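The retainer is held level between the pads (silhouette 300–490 by 135–355 in the crop). I'll fit its offset from the tool.

```bash
python3 - <<'E'
from h import *
from scipy.optimize import least_squares
M=camera_model("wrist"); a=np.linspace(0,6.283,60); 
ps=[]
for _ in range(3):
    ps.append(bot.sense()["tool_pos"])
print(ps); T=np.array(ps[0])
def bb(p,z0):
    P=np.array([proj("w",(p[0]+r*np.cos(t),p[1]+r*np.sin(t),z0+z),M) for r,z in((.021,.0),(.023,.002),(.023,.008),(.020,.027)) for t in a])
    return np.array([P[:,0].min(),P[:,0].max(),P[:,1].min(),P[:,1].max()])
o=np.array([268.5,364.5,216.5,327.5]); o2=np.array([300/2+120,490/2+120,135/2+150,355/2+150])
for oo in(o,o2):
  for dz in(.028,.030,.032):
    r=least_squares(lambda p:bb(p,T[2]-dz)-oo,T[:2]); print(dz,r.x-T[:2],r.x,r.fun)
E
```

```text
[array([ 0.46077157, -0.26624622,  0.13313301]), array([ 0.46077157, -0.26624622,  0.13313301]), array([ 0.46077157, -0.26624622,  0.13313301])]
0.028 [0.00083523 0.00182945] [ 0.4616068  -0.26441678] [-1.90085159  1.89997567 -1.67590625  1.94008225]
0.03 [0.00064098 0.0007397 ] [ 0.46141255 -0.26550652] [-1.21912571  1.21868202 -0.91374996  1.07330264]
0.032 [ 0.00044668 -0.00035033] [ 0.46121824 -0.26659655] [-0.55575056  0.55571441 -0.17166008  0.23213185]
0.028 [0.00124236 0.00148911] [ 0.46201393 -0.26475712] [-2.37554125  2.37442085 -2.12995099  2.46195472]
0.03 [0.00105376 0.00039476] [ 0.46182533 -0.26585146] [-1.6941712   1.69348714 -1.3684493   1.59488933]
0.032 [ 0.00086512 -0.00069987] [ 0.46163669 -0.2669461 ] [-1.031142    1.03086945 -0.62699539  0.75344019]
```

```bash
python3 -m crank '[{"translation":[0.0075,0.179,0],"delta_rot":[0,0,0],"jaw":180},{"translation":[0.0075,0.179,0],"delta_rot":[0,0,0],"jaw":180},{"translation":[0.0075,0.179,0],"delta_rot":[0,0,0],"jaw":180},{"translation":[0.0075,0.179,0],"delta_rot":[0,0,0],"jaw":180},{"translation":[0.0075,0.179,0],"delta_rot":[0,0,0],"jaw":180},{"translation":[0.0075,0.179,0],"delta_rot":[0,0,0],"jaw":180},{"translation":[0,0,0],"delta_rot":[0,0,0],"jaw":180},{"translation":[0,0,0],"delta_rot":[0,0,0],"jaw":180},{"translation":[0,0,0],"delta_rot":[0,0,0],"jaw":180},{"translation":[0,0,0],"delta_rot":[0,0,0],"jaw":180}]' 40
python3 - <<'E'
from h import *; import json
M=camera_model("wrist"); im=get_image("wrist"); json.dump({k:np.array(v).tolist() for k,v in M.items()},open("w6.json","w"))
cv2.imwrite("pics/w6.png",cv2.resize(im[130:380,180:460],(784,700))[:600])
s=bot.sense(); print(s["tool_pos"],s["wrist_force"],proj("w",s["tool_pos"]-np.array([0,0,.03]),M))
E
```

```text
time_s: 6.87
tool_pos: [0.4699, -0.0537, 0.1336]
ee_rot: [2.407, 2.019, -0.002]
wrist_force: [0.2, 0.3, -0.1]
finger_gap: 0.0373
gripper_force: 40.3
[ 0.4700685  -0.05390664  0.1337368 ] [-0.64192983 -0.36719255 -0.61625477] [np.float64(315.6365601185975), np.float64(260.14609984540766)]
```

View pics/w6.png

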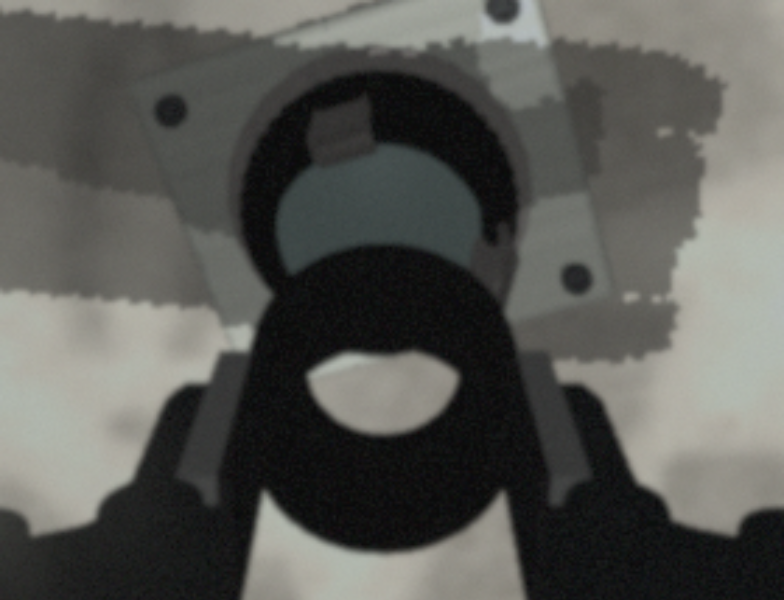

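The held retainer (crop centre about (385,390)) sits above the cell: lens columns 275–482, visible screws at (171,111), (502,8) and (577,278).

```bash
python3 - <<'E'
from h import *; import json
M=json.load(open("w6.json")); f=lambda p:(p[0]/2.8+180,p[1]/2.8+130)
S=[at_z("w",f(p),.0115,M) for p in((171,111),(502,8),(577,278))]; print("cell",(S[0]+S[2])/2,[np.linalg.norm(S[i]-S[i+1]) for i in(0,1)])
for h in(.03,.034,.038): print([at_z("w",f(p),h,M)[:2].round(4).tolist() for p in ((275,225),(482,225),(378,142))])
for h in(.049,.053,.057): print(h,at_z("w",f((338,112)),h,M).round(4))
E
```

```text
cell [ 0.46992365 -0.05275718  0.0115    ] [np.float64(0.08767597581492467), np.float64(0.07574326428583049)]
[[0.4444, -0.0496], [0.4945, -0.0585], [0.4731, -0.0333]]
[[0.4451, -0.0483], [0.4944, -0.057], [0.4733, -0.0323]]
[[0.4458, -0.047], [0.4942, -0.0555], [0.4735, -0.0312]]
0.049 [ 0.4667 -0.0203  0.049 ]
0.053 [ 0.467  -0.0194  0.053 ]
0.057 [ 0.4674 -0.0185  0.057 ]
```

```bash
python3 -m crank '[{"translation":[-0.003,0.007,-0.1],"delta_rot":[0,0,0],"jaw":180},{"translation":[0,0,-0.1],"delta_rot":[0,0,0],"jaw":180},{"translation":[0,0,-0.03],"delta_rot":[0,0,0],"jaw":180},{"translation":[0,0,0],"delta_rot":[0,0,0],"jaw":180},{"translation":[0,0,0],"delta_rot":[0,0,0],"jaw":180},{"translation":[0,0,0],"delta_rot":[0,0,0],"jaw":180},{"translation":[0,0,0],"delta_rot":[0,0,0],"jaw":180}]' 40
for i in 1; do python3 -m crank '[{"translation":[0,0,-0.005],"delta_rot":[0,0,0],"jaw":180},{"translation":[0,0,-0.005],"delta_rot":[0,0,0],"jaw":180},{"translation":[0,0,-0.005],"delta_rot":[0,0,0],"jaw":180},{"translation":[0,0,0],"delta_rot":[0,0,0],"jaw":180}]'; done
```

```text
time_s: 7.5
tool_pos: [0.4708, -0.0511, 0.089]
ee_rot: [2.404, 2.021, 0.003]
wrist_force: [0.3, -0.5, -0.1]
finger_gap: 0.0374
gripper_force: 40.3
time_s: 7.83
tool_pos: [0.4699, -0.0506, 0.085]
ee_rot: [-2.404, -2.022, -0.0]
wrist_force: [0.7, 0.6, -0.2]
finger_gap: 0.0374
gripper_force: 40.3
```

```bash
python3 -m crank '[{"translation":[0,-0.005,-0.005],"delta_rot":[0,0,0],"jaw":180},{"translation":[0,0,-0.005],"delta_rot":[0,0,0],"jaw":180},{"translation":[0,0,0],"delta_rot":[0,0,0],"jaw":180}]'
python3 -m crank '[{"translation":[0,0,-0.005],"delta_rot":[0,0,0],"jaw":180},{"translation":[0,0,-0.005],"delta_rot":[0,0,0],"jaw":180},{"translation":[0,0,0],"delta_rot":[0,0,0],"jaw":180}]'
```

```text
time_s: 8.08
tool_pos: [0.4698, -0.0518, 0.0828]
ee_rot: [-2.404, -2.022, 0.001]
wrist_force: [0.2, 0.2, 0.1]
finger_gap: 0.0375
gripper_force: 40.3
time_s: 8.33
tool_pos: [0.47, -0.0518, 0.0809]
ee_rot: [2.404, 2.022, -0.0]
wrist_force: [1.1, -0.0, -0.4]
finger_gap: 0.0376
gripper_force: 40.3
```

```bash
python3 -m crank '[{"translation":[0,0,-0.004],"delta_rot":[0,0,0],"jaw":180},{"translation":[0,0,0],"delta_rot":[0,0,0],"jaw":180}]'
```

```text
time_s: 8.5
tool_pos: [0.4701, -0.052, 0.0803]
ee_rot: [2.404, 2.022, 0.0]
wrist_force: [0.6, -0.7, -0.3]
finger_gap: 0.0374
gripper_force: 40.4
```

```bash
python3 -m crank '[{"translation":[0,0,-0.005],"delta_rot":[0,0,0],"jaw":180},{"translation":[0,0,0],"delta_rot":[0,0,0],"jaw":180}]'
python3 -m crank '[{"translation":[0,0,-0.005],"delta_rot":[0,0,0],"jaw":180},{"translation":[0,0,0],"delta_rot":[0,0,0],"jaw":180}]'
```

```text
time_s: 8.67
tool_pos: [0.4702, -0.0521, 0.0793]
ee_rot: [2.404, 2.021, 0.0]
wrist_force: [-0.4, -1.0, 0.5]
finger_gap: 0.0377
gripper_force: 40.4
time_s: 8.83
tool_pos: [0.4702, -0.052, 0.0784]
ee_rot: [2.404, 2.021, 0.0]
wrist_force: [1.1, -1.2, 1.6]
finger_gap: 0.0376
gripper_force: 40.5
```

```bash
python3 -m crank '[{"translation":[0,0,-0.005],"delta_rot":[0,0,0],"jaw":180},{"translation":[0,0,0],"delta_rot":[0,0,0],"jaw":180}]'
```

```text
time_s: 9.0
tool_pos: [0.4701, -0.052, 0.0774]
ee_rot: [2.404, 2.021, 0.0]
wrist_force: [-0.3, -2.3, 3.7]
finger_gap: 0.0373
gripper_force: 40.6
```

```bash
python3 -m crank '[{"translation":[0,-0.005,0],"delta_rot":[0,0,0],"jaw":180},{"translation":[0,0,0],"delta_rot":[0,0,0],"jaw":180},{"translation":[0,0,0],"delta_rot":[0,0,0],"jaw":180}]'
```

```text
time_s: 9.25
tool_pos: [0.47, -0.0525, 0.0773]
ee_rot: [-2.404, -2.022, -0.0]
wrist_force: [-0.3, -1.5, 3.6]
finger_gap: 0.0373
gripper_force: 40.6
```

```bash
python3 -m crank '[{"translation":[0,0,0],"delta_rot":[0,0,0],"jaw":132},{"translation":[0,0,0],"delta_rot":[0,0,0],"jaw":115},{"translation":[0,0,0],"delta_rot":[0,0,0],"jaw":90},{"translation":[0,0,0],"delta_rot":[0,0,0],"jaw":80},{"translation":[0,0,0],"delta_rot":[0,0,0],"jaw":80},{"translation":[0,0,0.05],"delta_rot":[0,0,0],"jaw":80},{"translation":[0,0,0.1],"delta_rot":[0,0,0],"jaw":80},{"translation":[0,0,0.15],"delta_rot":[0,0,0],"jaw":60},{"translation":[0,0,0.2],"delta_rot":[0,0,0],"jaw":60},{"translation":[0,0,0.2],"delta_rot":[0,0,0],"jaw":60},{"translation":[0,0.2,0.05],"delta_rot":[0,0,0],"jaw":60},{"translation":[0,0,0],"delta_rot":[0,0,0],"jaw":60},{"translation":[0,0,0],"delta_rot":[0,0,0],"jaw":60},{"translation":[0,0,0],"delta_rot":[0,0,0],"jaw":60}]'
python3 - <<'E'
from h import *; import json
M=camera_model("wrist"); im=get_image("wrist"); json.dump({k:np.array(v).tolist() for k,v in M.items()},open("w7.json","w"))
cv2.imwrite("pics/w7.png",cv2.resize(im[60:310,180:513],(800,600)))
s=bot.sense(); print(s["tool_pos"],s["wrist_force"])
for q in("retainer","cell"):
  for x in spotter.trace("wrist",q)[:1]:
    ys,xs=np.nonzero(x["mask"]); print(q,x["score"],xs.min(),xs.max(),ys.min(),ys.max())
E
```

```text
time_s: 10.42
tool_pos: [0.4696, -0.0129, 0.2275]
ee_rot: [2.404, 2.023, 0.0]
wrist_force: [-0.1, 0.2, -0.1]
finger_gap: 0.0653
gripper_force: 0.0
[ 0.46939404 -0.01353992  0.22704858] [-0.53101403  0.40712045 -0.36741714]
cell 0.62 258 383 150 261
```

View pics/w7.png

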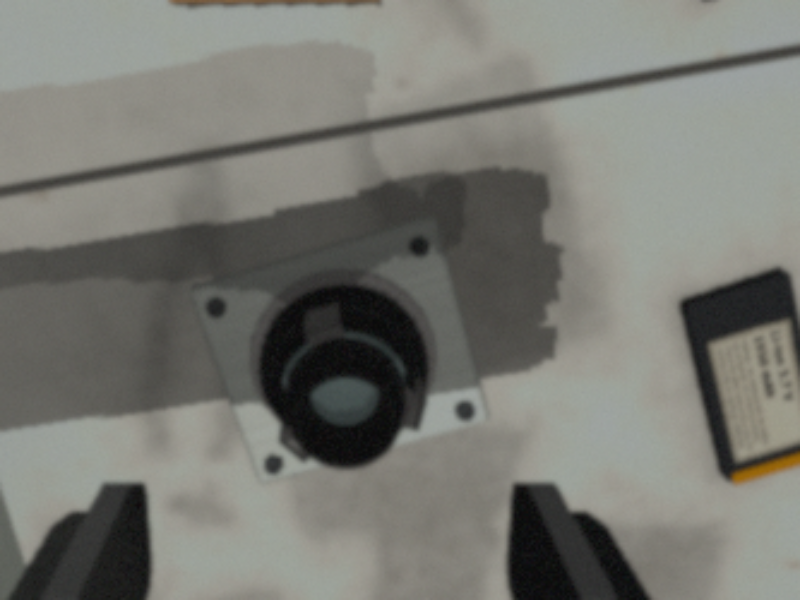

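The retainer sits level on the clips in the cell: collar top centred at about crop (346,407), screws at (216,306), (419,246), (465,411) and (274,464).

```bash
python3 - <<'E'
from h import *; import json
M=json.load(open("w7.json")); k=800/333; f=lambda p:(p[0]/k+180,p[1]/2.4+60)
S=np.array([at_z("w",f(p),.0115,M) for p in((216,306),(419,246),(465,411),(274,464))]); print("cell",S.mean(0))
for z in(.071,.0744): print("ret",at_z("w",f((346,407)),z,M), [np.linalg.norm(at_z("w",f((287,407)),z,M)-at_z("w",f((406,407)),z,M))])
E
```

```text
cell [ 0.46993389 -0.0527944   0.0115    ]
ret [ 0.47036535 -0.05002745  0.071     ] [np.float64(0.042720776594239875)]
ret [ 0.47052985 -0.0486259   0.0744    ] [np.float64(0.0422056558334129)]
```

```bash
python3 - <<'E'
from h import *; import json
M=json.load(open("w7.json")); k=800/333; a=np.linspace(0,6.283,90)
g=cv2.cvtColor(cv2.imread("pics/w7.png"),cv2.COLOR_BGR2GRAY)
print("col346",g[440:490:3,346]); print("row420",g[420,270:300:3],g[420,390:430:3])
C=lambda r,x,y,z:np.array([((u-180)*k,(v-60)*2.4) for u,v in (proj("w",(x+r*np.cos(t),y+r*np.sin(t),z),M) for t in a)])
for y in(-.0528,-.0508,-.0488):
  for z0 in(.045,.0475):
    P=C(.02,.4702,y,z0+.027); print(y,z0,P.min(0).round(),P.max(0).round())
P=C(.035,.47,-.0528,.028); print("barrel",P.min(0).round(),P.max(0).round())
P=C(.04,.47,-.0528,.014); print("ring",P.min(0).round(),P.max(0).round())
E
```

```text
col346 [ 14  14  14  15  14  14  14  22  29  66 107 129 134 135 134 134 131]
row420 [155 147 124  86  45  23  20  17  17  18] [ 19  16  17  26  42  51  57  61  54  57  90 135 156 159]
-0.0528 0.045 [291. 363.] [403. 466.]
-0.0528 0.0475 [291. 365.] [403. 469.]
-0.0508 0.045 [290. 357.] [402. 461.]
-0.0508 0.0475 [290. 360.] [402. 464.]
-0.0488 0.045 [289. 352.] [401. 456.]
-0.0488 0.0475 [289. 354.] [402. 459.]
barrel [258. 290.] [430. 451.]
ring [249. 269.] [438. 447.]
```

```bash
python3 -m crank '[{"translation":[0.002,0.178,-0.035],"delta_rot":[0,0,0],"jaw":60},{"translation":[0.002,0.178,-0.035],"delta_rot":[0,0,0],"jaw":60},{"translation":[0.002,0.178,-0.035],"delta_rot":[0,0,0],"jaw":60},{"translation":[0.002,0.178,-0.035],"delta_rot":[0,0,0],"jaw":60},{"translation":[0.002,0.178,-0.035],"delta_rot":[0,0,0],"jaw":60},{"translation":[0,0,0],"delta_rot":[0,0,0],"jaw":60},{"translation":[0,0,0],"delta_rot":[0,0,0],"jaw":60},{"translation":[0,0,0],"delta_rot":[0,0,0],"jaw":60}]'
python3 - <<'E'
from h import *; import json
M=camera_model("wrist"); im=get_image("wrist"); json.dump({k:np.array(v).tolist() for k,v in M.items()},open("w8.json","w"))
cv2.imwrite("pics/w8.png",im)
s=bot.sense(); print(s["tool_pos"])
E
```

```text
time_s: 11.23
tool_pos: [0.472, 0.1638, 0.1917]
ee_rot: [2.405, 2.02, -0.003]
wrist_force: [0.5, 0.2, -0.3]
finger_gap: 0.0654
gripper_force: 0.0
[0.47215536 0.16326271 0.19199347]
```

View pics/w8.png

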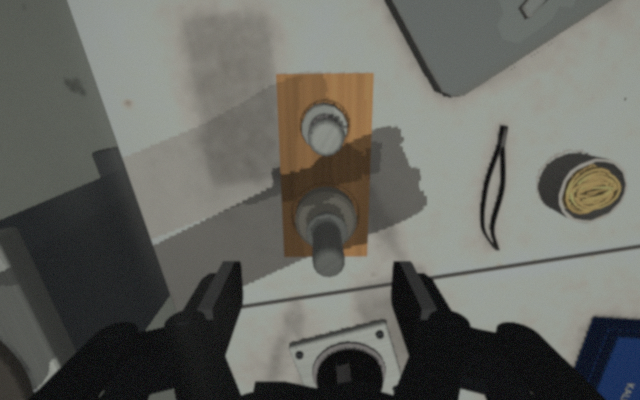

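The stand's corners are at (277,73), (374,73), (368,256) and (285,256). The cup pusher's handle top is at (329,260), with the foot at about (326,215).

```bash
python3 - <<'E'
from h import *; import json
M=json.load(open("w8.json"))
c=[at_z("w",p,.018,M) for p in((277,73),(374,73),(368,256),(285,256))]
c0=np.mean(c,0); ey=(c[0]+c[1]-c[2]-c[3]); ey/=np.linalg.norm(ey); print("stand",c0,"hole0",c0-.04*ey,[np.linalg.norm(c[i]-c[(i+1)%4]) for i in range(4)])
print("handle",at_z("w",(329,260),.108,M),"foot",at_z("w",(326.5,215),.031,M)); 
g=cv2.cvtColor(cv2.imread("pics/w8.png"),cv2.COLOR_BGR2GRAY); print("col329",g[235:290:2,329]); print("row262",g[262,305:352:2])
for y in(.134,.137,.140):
  for r,z in((.011,.108),(.027,.031)):
    P=np.array([proj("w",(.473+r*np.cos(t),y+r*np.sin(t),z),M) for t in np.linspace(0,6.28,60)]);print(y,z,P.min(0).round(1),P.max(0).round(1))
print(proj("w",(.4722,.1633,.19),M))
E
```

```text
stand [0.48234321 0.17205572 0.018     ] hole0 [0.47594505 0.13257074 0.018     ] [np.float64(0.0772258256328926), np.float64(0.16147247539162235), np.float64(0.0779499806393195), np.float64(0.16147281327641194)]
handle [0.47574049 0.13456099 0.108     ] foot [0.47664428 0.13761448 0.031     ]
col329 [ 53  54  53  52  54  56  57  70  81  90  93  94  93  91  92  92  91  95
  92  92  91 130 154 155 156 155 155 153]
row262 [157 156 157 146  93  79  89  94  92  93  93  91  92  91  89  92  94  93
  87  87 142 155 157 157]
0.134 0.108 [308.4 246.2] [341.7 276.1]
0.134 0.031 [291.9 189.6] [354.2 247.8]
0.137 0.108 [307.6 242.1] [341.  272.2]
0.137 0.031 [291.2 186.2] [353.7 244.8]
0.14 0.108 [306.7 237.9] [340.3 268.3]
0.14 0.031 [290.6 182.8] [353.2 241.8]
[np.float64(315.8356014044008), np.float64(292.54264567817677)]
```

```bash
python3 -m crank '[{"translation":[0.0085,-0.073,0],"delta_rot":[0,0,0],"jaw":70},{"translation":[0.008,-0.073,0],"delta_rot":[0,0,0],"jaw":70},{"translation":[0,0,-0.15],"delta_rot":[0,0,0],"jaw":70},{"translation":[0,0,-0.15],"delta_rot":[0,0,0],"jaw":70},{"translation":[0,0,-0.15],"delta_rot":[0,0,0],"jaw":70},{"translation":[0,0,-0.085],"delta_rot":[0,0,0],"jaw":70},{"translation":[0,0,0],"delta_rot":[0,0,0],"jaw":70},{"translation":[0,0,0],"delta_rot":[0,0,0],"jaw":70},{"translation":[0,0,0],"delta_rot":[0,0,0],"jaw":70}]' 80
python3 - <<'E'
from h import *
M=camera_model("wrist"); im=get_image("wrist"); cv2.imwrite("pics/w9.png",im)
s=bot.sense(); print(s["tool_pos"],s["wrist_force"])
for x in spotter.trace("wrist","pusher_cup")[:1]:
    ys,xs=np.nonzero(x["mask"]); print(x["score"],x["point"],xs.min(),xs.max(),ys.min(),ys.max())
g=cv2.cvtColor(im,cv2.COLOR_BGR2GRAY)
p0=s["tool_pos"]
P=np.array([proj("w",(p0[0]+.011*np.cos(t),p0[1]+.011*np.sin(t),.108),M) for t in np.linspace(0,6.28,60)]);print(P.min(0).round(1),P.max(0).round(1))
c=int(P[:,0].mean());print(c,g[250:400:5,c]); r=int(P[:,1].mean()); print(r,g[r,250:400:5])
E
```

```text
time_s: 12.03
tool_pos: [0.4765, 0.1353, 0.0866]
ee_rot: [2.405, 2.019, 0.003]
wrist_force: [0.1, -0.6, 0.6]
finger_gap: 0.0619
gripper_force: 0.0
[0.4767074  0.13571244 0.08684013] [ 0.38063588 -0.12577496 -0.54837105]
0.85 [316.4, 262.1] 266 360 190 357
[283.9 299.6] [346.6 352.4]
315 [ 58  55  58  53  57  57  52  54  48  56  59  59  64  76  71  70  68  68
  71  71  68  65 156 159 156 155 155 152  13  12]
326 [156 156 156 157 157 159 158  61  67  71  70  72  70  68  69  70  68  69
  76 159 158 155 151 149 150 144 142 142 139  55]
```

```bash
python3 -m crank '[{"translation":[0,-0.008,-0.005],"delta_rot":[0,0,0],"jaw":70},{"translation":[0,0,0],"delta_rot":[0,0,0],"jaw":255},{"translation":[0,0,0],"delta_rot":[0,0,0],"jaw":255},{"translation":[0,0,0],"delta_rot":[0,0,0],"jaw":255},{"translation":[0,0,0],"delta_rot":[0,0,0],"jaw":255},{"translation":[0,0,0],"delta_rot":[0,0,0],"jaw":255},{"translation":[0,0,0],"delta_rot":[0,0,0],"jaw":255},{"translation":[0,0,0],"delta_rot":[0,0,0],"jaw":255},{"translation":[0,0,0],"delta_rot":[0,0,0],"jaw":255}]' 90
```

```text
time_s: 12.88
tool_pos: [0.4754, 0.1346, 0.0846]
ee_rot: [-2.404, -2.022, -0.0]
wrist_force: [-1.7, -0.2, 4.9]
finger_gap: 0.0203
gripper_force: 87.8
```

```bash
python3 -m crank '[{"translation":[0,0,0.05],"delta_rot":[0,0,0],"jaw":255},{"translation":[0,0,0.1],"delta_rot":[0,0,0],"jaw":255},{"translation":[0,0,0.19],"delta_rot":[0,0,0],"jaw":255},{"translation":[0,0,0.19],"delta_rot":[0,0,0],"jaw":255},{"translation":[-0.0054,-0.187,0],"delta_rot":[0,0,0],"jaw":255},{"translation":[-0.0054,-0.187,0],"delta_rot":[0,0,0],"jaw":255},{"translation":[-0.0054,-0.187,0],"delta_rot":[0,0,0],"jaw":255},{"translation":[-0.0054,-0.187,0],"delta_rot":[0,0,0],"jaw":255},{"translation":[-0.0054,-0.187,0],"delta_rot":[0,0,0],"jaw":255},{"translation":[0,0,0],"delta_rot":[0,0,0],"jaw":255},{"translation":[0,0,0],"delta_rot":[0,0,0],"jaw":255},{"translation":[0,0,0],"delta_rot":[0,0,0],"jaw":255},{"translation":[0,0,0],"delta_rot":[0,0,0],"jaw":255}]' 90
python3 - <<'E'
from h import *; import json
M=camera_model("wrist"); im=get_image("wrist"); cv2.imwrite("pics/w10.png",im); json.dump({k:np.array(v).tolist() for k,v in M.items()},open("w10.json","w"))
s=bot.sense(); p0=s["tool_pos"]; print(p0,s["wrist_force"],s["finger_gap"])
for x in spotter.trace("wrist","pusher_cup")[:1]:
    m=x["mask"]; ys,xs=np.nonzero(m); print(x["score"],xs.min(),xs.max(),ys.min(),ys.max())
    for r in range(ys.min(),ys.max(),12): q=np.nonzero(m[r])[0]; print(r,q.min(),q.max(),end=" | ")
def circ(dx,dy,r,dz): 
    P=np.array([proj("w",(p0[0]+dx+r*np.cos(t),p0[1]+dy+r*np.sin(t),p0[2]+dz),M) for t in np.linspace(0,6.28,60)]); return P.min(0).round(1).tolist()+P.max(0).round(1).tolist()
print()
for dy in(0,-.002): print("top",circ(0,dy,.011,.0234),"guard",circ(0,dy,.017,-.0276),"foot",circ(0,dy,.027,-.0536),"footbottom",circ(0,dy,.027,-.0736))
E
```

```text
time_s: 13.97
tool_pos: [0.4699, -0.0511, 0.1901]
ee_rot: [-2.402, -2.024, -0.0]
wrist_force: [0.6, -0.4, -0.5]
finger_gap: 0.0198
gripper_force: 88.2
[ 0.46995278 -0.05094038  0.19010597] [ 0.42914328  0.51111696 -1.04864819] 0.02007181586147572
0.8 269 364 190 359
190 308 324 | 202 284 348 | 214 276 357 | 226 272 361 | 238 269 363 | 250 270 363 | 262 274 338 | 274 294 338 | 286 293 340 | 298 291 340 | 310 291 343 | 322 289 345 | 334 287 346 | 346 291 342 | 358 308 326 | 
top [283.1, 303.8, 346.7, 357.1] guard [280.2, 229.2, 350.6, 292.4] foot [266.7, 192.9, 364.4, 282.6] footbottom [271.2, 183.1, 360.1, 265.9]
top [284.2, 308.8, 347.5, 361.6] guard [281.0, 233.1, 351.1, 295.9] foot [267.5, 196.5, 364.8, 285.6] footbottom [271.9, 186.4, 360.6, 268.7]
```

```bash
python3 -m crank '[{"translation":[0,0,-0.1],"delta_rot":[0,0,0],"jaw":255},{"translation":[0,0,-0.08],"delta_rot":[0,0,0],"jaw":255},{"translation":[0,0,0],"delta_rot":[0,0,0],"jaw":255},{"translation":[0,0,0],"delta_rot":[0,0,0],"jaw":255},{"translation":[0,0,-0.01],"delta_rot":[0,0,0],"jaw":255},{"translation":[0,0,0],"delta_rot":[0,0,0],"jaw":255}]' 90
python3 -m crank '[{"translation":[0,0,-0.01],"delta_rot":[0,0,0],"jaw":255},{"translation":[0,0,-0.005],"delta_rot":[0,0,0],"jaw":255},{"translation":[0,0,0],"delta_rot":[0,0,0],"jaw":255}]'
python3 -m crank '[{"translation":[0,0,-0.005],"delta_rot":[0,0,0],"jaw":255},{"translation":[0,0,-0.005],"delta_rot":[0,0,0],"jaw":255},{"translation":[0,0,0],"delta_rot":[0,0,0],"jaw":255}]'
```

```text
time_s: 14.57
tool_pos: [0.4705, -0.0523, 0.1529]
ee_rot: [2.403, 2.022, 0.002]
wrist_force: [0.2, -0.5, -1.5]
finger_gap: 0.02
gripper_force: 88.2
time_s: 14.82
tool_pos: [0.4699, -0.0525, 0.1494]
ee_rot: [2.404, 2.022, 0.001]
wrist_force: [-0.8, 0.5, -1.4]
finger_gap: 0.0202
gripper_force: 88.2
time_s: 15.07
tool_pos: [0.4697, -0.0525, 0.1471]
ee_rot: [-2.404, -2.022, 0.0]
wrist_force: [0.3, 0.5, -0.7]
finger_gap: 0.0204
gripper_force: 88.2
```

```bash
python3 -m crank '[{"translation":[0,0.006,-0.005],"delta_rot":[0,0,0],"jaw":255},{"translation":[0,0,0],"delta_rot":[0,0,0],"jaw":255}]' 90
python3 -m crank '[{"translation":[0,0,-0.005],"delta_rot":[0,0,0],"jaw":255},{"translation":[0,0,0],"delta_rot":[0,0,0],"jaw":255}]'
python3 -m crank '[{"translation":[0,0,-0.005],"delta_rot":[0,0,0],"jaw":255},{"translation":[0,0,0],"delta_rot":[0,0,0],"jaw":255}]'
```

```text
time_s: 15.23
tool_pos: [0.4698, -0.0511, 0.1461]
ee_rot: [-2.404, -2.022, 0.0]
wrist_force: [-0.1, 0.7, -2.6]
finger_gap: 0.0203
gripper_force: 88.2
time_s: 15.4
tool_pos: [0.4698, -0.0513, 0.1451]
ee_rot: [-2.404, -2.022, 0.0]
wrist_force: [-0.0, 0.5, -2.0]
finger_gap: 0.0203
gripper_force: 88.2
time_s: 15.57
tool_pos: [0.4698, -0.0513, 0.1441]
ee_rot: [-2.404, -2.022, 0.0]
wrist_force: [0.4, 0.5, -1.8]
finger_gap: 0.0203
gripper_force: 88.2
```

```bash
python3 -m crank '[{"translation":[0,0,-0.005],"delta_rot":[0,0,0],"jaw":255},{"translation":[0,0,0],"delta_rot":[0,0,0],"jaw":255}]'
```

```text
time_s: 15.73
tool_pos: [0.47, -0.0513, 0.1433]
ee_rot: [2.404, 2.022, 0.0]
wrist_force: [-0.3, 1.1, -0.5]
finger_gap: 0.0205
gripper_force: 88.3
```

```bash
python3 -m crank '[{"translation":[0,0,-0.005],"delta_rot":[0,0,0],"jaw":255},{"translation":[0,0,0],"delta_rot":[0,0,0],"jaw":255}]'
python3 -m crank '[{"translation":[0,0,-0.003],"delta_rot":[0,0,0],"jaw":255},{"translation":[0,0,0],"delta_rot":[0,0,0],"jaw":255}]'
```

```text
time_s: 15.9
tool_pos: [0.4702, -0.0513, 0.1425]
ee_rot: [2.404, 2.022, 0.001]
wrist_force: [-0.7, -0.1, 1.7]
finger_gap: 0.0201
gripper_force: 88.7
time_s: 16.07
tool_pos: [0.4703, -0.0514, 0.142]
ee_rot: [2.404, 2.022, 0.001]
wrist_force: [-0.1, 0.3, 4.3]
finger_gap: 0.02
gripper_force: 88.9
```

```bash
python3 -m crank '[{"translation":[0,0,-0.003],"delta_rot":[0,0,0],"jaw":255},{"translation":[0,0,0],"delta_rot":[0,0,0],"jaw":255}]'
```

```text
time_s: 16.23
tool_pos: [0.4703, -0.0514, 0.1415]
ee_rot: [2.404, 2.022, 0.001]
wrist_force: [-0.7, 0.3, 5.3]
finger_gap: 0.0202
gripper_force: 89.1
```

```bash
python3 -m crank '[{"translation":[0,0,-0.005],"delta_rot":[0,0,0],"jaw":255},{"translation":[0,0,0],"delta_rot":[0,0,0],"jaw":255}]'
python3 -m crank '[{"translation":[0,0,-0.005],"delta_rot":[0,0,0],"jaw":255},{"translation":[0,0,0],"delta_rot":[0,0,0],"jaw":255}]'
```

```text
time_s: 16.4
tool_pos: [0.4704, -0.0514, 0.1406]
ee_rot: [2.404, 2.022, 0.002]
wrist_force: [-1.4, 0.3, 6.2]
finger_gap: 0.0202
gripper_force: 89.4
time_s: 16.57
tool_pos: [0.47, -0.0514, 0.1389]
ee_rot: [2.404, 2.022, 0.0]
wrist_force: [0.3, 0.6, -0.1]
finger_gap: 0.0203
gripper_force: 88.4
```

```bash
python3 -m crank '[{"translation":[0,0,-0.005],"delta_rot":[0,0,0],"jaw":255},{"translation":[0,0,0],"delta_rot":[0,0,0],"jaw":255}]'
python3 -m crank '[{"translation":[0,0,-0.005],"delta_rot":[0,0,0],"jaw":255},{"translation":[0,0,0],"delta_rot":[0,0,0],"jaw":255}]'
```

```text
time_s: 16.73
tool_pos: [0.4697, -0.0513, 0.1378]
ee_rot: [2.404, 2.022, -0.0]
wrist_force: [0.5, -0.6, 0.8]
finger_gap: 0.0201
gripper_force: 88.5
time_s: 16.9
tool_pos: [0.4697, -0.0513, 0.1368]
ee_rot: [2.404, 2.022, -0.0]
wrist_force: [0.4, 0.4, 0.4]
finger_gap: 0.0203
gripper_force: 88.6
```

```bash
python3 -m crank '[{"translation":[0,0,-0.005],"delta_rot":[0,0,0],"jaw":255},{"translation":[0,0,0],"delta_rot":[0,0,0],"jaw":255}]'
python3 -m crank '[{"translation":[0,0,-0.004],"delta_rot":[0,0,0],"jaw":255},{"translation":[0,0,0],"delta_rot":[0,0,0],"jaw":255}]'
```

```text
time_s: 17.07
tool_pos: [0.4697, -0.0513, 0.1358]
ee_rot: [2.404, 2.022, -0.0]
wrist_force: [-0.5, -0.7, 1.1]
finger_gap: 0.0199
gripper_force: 88.6
time_s: 17.23
tool_pos: [0.4698, -0.0513, 0.1351]
ee_rot: [2.404, 2.022, -0.0]
wrist_force: [-1.0, -0.4, 0.3]
finger_gap: 0.02
gripper_force: 88.6
```

```bash
python3 -m crank '[{"translation":[0,0,-0.003],"delta_rot":[0,0,0],"jaw":255},{"translation":[0,0,0],"delta_rot":[0,0,0],"jaw":255}]'
```

```text
time_s: 17.4
tool_pos: [0.4698, -0.0513, 0.1345]
ee_rot: [-2.404, -2.022, 0.0]
wrist_force: [-0.7, -0.5, 1.3]
finger_gap: 0.0199
gripper_force: 88.6
```

```bash
python3 -m crank '[{"translation":[0,0,-0.003],"delta_rot":[0,0,0],"jaw":255},{"translation":[0,0,0],"delta_rot":[0,0,0],"jaw":255}]'
```

```text
time_s: 17.57
tool_pos: [0.4698, -0.0513, 0.1338]
ee_rot: [2.404, 2.022, 0.0]
wrist_force: [-0.9, -0.1, -0.7]
finger_gap: 0.02
gripper_force: 88.4
```

```bash
python3 -m crank '[{"translation":[0,0,-0.003],"delta_rot":[0,0,0],"jaw":255},{"translation":[0,0,0],"delta_rot":[0,0,0],"jaw":255}]'
```

```text
time_s: 17.73
tool_pos: [0.4695, -0.0512, 0.133]
ee_rot: [-2.404, -2.022, 0.001]
wrist_force: [-0.2, 0.5, -0.8]
finger_gap: 0.0201
gripper_force: 88.4
```

```bash
python3 -m crank '[{"translation":[0,0,-0.003],"delta_rot":[0,0,0],"jaw":255},{"translation":[0,0,0],"delta_rot":[0,0,0],"jaw":255}]'
```

```text
time_s: 17.9
tool_pos: [0.4697, -0.0512, 0.1326]
ee_rot: [-2.404, -2.022, 0.001]
wrist_force: [-1.0, -0.7, -0.7]
finger_gap: 0.0202
gripper_force: 88.4
```

```bash
python3 -m crank '[{"translation":[0,0,-0.002],"delta_rot":[0,0,0],"jaw":255},{"translation":[0,0,0],"delta_rot":[0,0,0],"jaw":255}]'
```

```text
time_s: 18.07
tool_pos: [0.4698, -0.0513, 0.1323]
ee_rot: [2.404, 2.022, -0.0]
wrist_force: [-0.6, -0.2, -1.9]
finger_gap: 0.0199
gripper_force: 88.4
```

```bash
python3 -m crank '[{"translation":[0,0,-0.002],"delta_rot":[0,0,0],"jaw":255},{"translation":[0,0,0],"delta_rot":[0,0,0],"jaw":255}]'
```

```text
time_s: 18.23
tool_pos: [0.4698, -0.0513, 0.132]
ee_rot: [2.404, 2.022, -0.0]
wrist_force: [0.5, -0.1, -1.5]
finger_gap: 0.02
gripper_force: 88.4
```

```bash
python3 -m crank '[{"translation":[0,0,-0.002],"delta_rot":[0,0,0],"jaw":255},{"translation":[0,0,0],"delta_rot":[0,0,0],"jaw":255}]'
```

```text
time_s: 18.4
tool_pos: [0.47, -0.0514, 0.1319]
ee_rot: [-2.404, -2.022, -0.0]
wrist_force: [-0.6, -0.2, 1.2]
finger_gap: 0.0203
gripper_force: 88.7
```

```bash
python3 -m crank '[{"translation":[0,0,-0.0015],"delta_rot":[0,0,0],"jaw":255},{"translation":[0,0,0],"delta_rot":[0,0,0],"jaw":255}]'
```

```text
time_s: 18.57
tool_pos: [0.47, -0.0514, 0.1319]
ee_rot: [-2.404, -2.022, -0.001]
wrist_force: [-3.1, -0.1, 4.5]
finger_gap: 0.02
gripper_force: 89.2
```

```bash
python3 -m crank '[{"translation":[0,0,-0.0015],"delta_rot":[0,0,0],"jaw":255},{"translation":[0,0,0],"delta_rot":[0,0,0],"jaw":255}]'
```

```text
time_s: 18.73
tool_pos: [0.47, -0.0514, 0.1318]
ee_rot: [-2.404, -2.022, -0.001]
wrist_force: [-3.6, 1.1, 7.7]
finger_gap: 0.02
gripper_force: 89.5
```

```bash
python3 -m crank '[{"translation":[-0.001,0,-0.0025],"delta_rot":[0,0,0],"jaw":255},{"translation":[0,0,0],"delta_rot":[0,0,0],"jaw":255}]'
```

```text
time_s: 18.9
tool_pos: [0.4701, -0.0514, 0.1318]
ee_rot: [-2.404, -2.021, -0.001]
wrist_force: [-4.2, 0.3, 11.6]
finger_gap: 0.0202
gripper_force: 90.0
```

```bash
python3 -m crank '[{"translation":[0,0,-0.001],"delta_rot":[0,0,0],"jaw":255},{"translation":[0,0,0],"delta_rot":[0,0,0],"jaw":255},{"translation":[0,0,0],"delta_rot":[0,0,0],"jaw":255}]'
```

```text
time_s: 19.15
tool_pos: [0.4701, -0.0514, 0.1318]
ee_rot: [-2.404, -2.021, -0.001]
wrist_force: [-4.8, 0.5, 14.6]
finger_gap: 0.0199
gripper_force: 90.1
```

```bash
python3 -m crank '[{"translation":[0,0,-0.0018],"delta_rot":[0,0,0],"jaw":255},{"translation":[0,0,0],"delta_rot":[0,0,0],"jaw":255},{"translation":[0,0,0],"delta_rot":[0,0,0],"jaw":255},{"translation":[0,0,0],"delta_rot":[0,0,0],"jaw":255}]'
```

```text
time_s: 19.48
tool_pos: [0.4702, -0.0515, 0.1318]
ee_rot: [-2.404, -2.021, -0.002]
wrist_force: [-5.3, 1.4, 16.0]
finger_gap: 0.0199
gripper_force: 90.6
```

```bash
python3 -m crank '[{"translation":[0,0,0],"delta_rot":[0,0,0],"jaw":255},{"translation":[0,0,0],"delta_rot":[0,0,0],"jaw":255},{"translation":[0,0,0],"delta_rot":[0,0,0],"jaw":255},{"translation":[0,0,0],"delta_rot":[0,0,0],"jaw":255},{"translation":[0,0,0],"delta_rot":[0,0,0],"jaw":255},{"translation":[0,0,0],"delta_rot":[0,0,0],"jaw":255}]'
```

```text
time_s: 19.98
tool_pos: [0.4702, -0.0515, 0.1318]
ee_rot: [-2.404, -2.021, -0.002]
wrist_force: [-4.6, 0.5, 16.9]
finger_gap: 0.0201
gripper_force: 90.6
```

```bash
python3 -m crank '[{"translation":[0,0,-0.0007],"delta_rot":[0,0,0],"jaw":255},{"translation":[0,0,0],"delta_rot":[0,0,0],"jaw":255},{"translation":[0,0,0],"delta_rot":[0,0,0],"jaw":255},{"translation":[0,0,0],"delta_rot":[0,0,0],"jaw":255},{"translation":[0,0,0],"delta_rot":[0,0,0],"jaw":255},{"translation":[0,0,0],"delta_rot":[0,0,0],"jaw":255},{"translation":[0,0,0],"delta_rot":[0,0,0],"jaw":255},{"translation":[0,0,0],"delta_rot":[0,0,0],"jaw":255},{"translation":[0,0,0],"delta_rot":[0,0,0],"jaw":255},{"translation":[0,0,0],"delta_rot":[0,0,0],"jaw":255},{"translation":[0,0,0],"delta_rot":[0,0,0],"jaw":255},{"translation":[0,0,0],"delta_rot":[0,0,0],"jaw":255},{"translation":[0,0,0],"delta_rot":[0,0,0],"jaw":255}]'
```

```text
time_s: 21.07
tool_pos: [0.4702, -0.0515, 0.1317]
ee_rot: [-2.404, -2.021, -0.002]
wrist_force: [-4.6, 0.9, 16.9]
finger_gap: 0.0201
gripper_force: 90.6
```

```bash
python3 -m crank '[{"translation":[0,0,0.01],"delta_rot":[0,0,0],"jaw":255},{"translation":[0,0,0.03],"delta_rot":[0,0,0],"jaw":255},{"translation":[0,0,0.08],"delta_rot":[0,0,0],"jaw":255},{"translation":[0,0,0.18],"delta_rot":[0,0,0],"jaw":255},{"translation":[0.0056,0.1858,0],"delta_rot":[0,0,0],"jaw":255},{"translation":[0.0056,0.1858,0],"delta_rot":[0,0,0],"jaw":255},{"translation":[0.0056,0.1858,0],"delta_rot":[0,0,0],"jaw":255},{"translation":[0.0056,0.1858,0],"delta_rot":[0,0,0],"jaw":255},{"translation":[0.0056,0.1858,0],"delta_rot":[0,0,0],"jaw":255},{"translation":[0,0,0],"delta_rot":[0,0,0],"jaw":255},{"translation":[0,0,0],"delta_rot":[0,0,0],"jaw":255},{"translation":[0,0,0],"delta_rot":[0,0,0],"jaw":255},{"translation":[0,0,0],"delta_rot":[0,0,0],"jaw":255},{"translation":[0,0,0],"delta_rot":[0,0,0],"jaw":255},{"translation":[0,0,0],"delta_rot":[0,0,0],"jaw":255}]'
python3 - <<'E'
from h import *
get_image("wrist"); s=bot.sense(); print(s["tool_pos"],s["wrist_force"])
for x in spotter.trace("wrist","pusher_cup")[:1]:
    m=x["mask"]; ys,xs=np.nonzero(m); print(x["score"],xs.min(),xs.max(),ys.min(),ys.max())
for x in spotter.trace("scene","retainer")[:1]: print(x["score"],x["point"])
E
```

```text
time_s: 22.32
tool_pos: [0.4753, 0.1331, 0.1899]
ee_rot: [2.407, 2.019, 0.0]
wrist_force: [-0.1, -0.5, -0.8]
finger_gap: 0.0196
gripper_force: 88.4
[0.47534691 0.13335989 0.18989127] [-0.42202866 -0.03238296 -1.3743075 ]
0.61 268 363 190 359
0.65 [422.2, 164.7]
```

```bash
python3 -m crank '[{"translation":[0,0.006,-0.15],"delta_rot":[0,0,0],"jaw":255},{"translation":[0,0,-0.15],"delta_rot":[0,0,0],"jaw":255},{"translation":[0,0,-0.12],"delta_rot":[0,0,0],"jaw":255},{"translation":[0,0,-0.045],"delta_rot":[0,0,0],"jaw":255},{"translation":[0,0,0],"delta_rot":[0,0,0],"jaw":255},{"translation":[0,0,0],"delta_rot":[0,0,0],"jaw":255},{"translation":[0,0,0],"delta_rot":[0,0,0],"jaw":255},{"translation":[0,0,0],"delta_rot":[0,0,0],"jaw":255}]'
```

```text
time_s: 23.13
tool_pos: [0.4766, 0.1361, 0.0984]
ee_rot: [2.404, 2.022, 0.005]
wrist_force: [0.3, 0.5, -0.7]
finger_gap: 0.0202
gripper_force: 88.4
```

```bash
python3 -m crank '[{"translation":[0,0,-0.01],"delta_rot":[0,0,0],"jaw":255},{"translation":[0,0,0],"delta_rot":[0,0,0],"jaw":255},{"translation":[0,0,0],"delta_rot":[0,0,0],"jaw":255},{"translation":[0,0,0],"delta_rot":[0,0,0],"jaw":255}]'
```

```text
time_s: 23.47
tool_pos: [0.4754, 0.1358, 0.0951]
ee_rot: [2.404, 2.022, 0.001]
wrist_force: [0.4, -0.4, -0.7]
finger_gap: 0.0202
gripper_force: 88.4
```

```bash
python3 -m crank '[{"translation":[0,-0.006,-0.01],"delta_rot":[0,0,0],"jaw":255},{"translation":[0,0,-0.01],"delta_rot":[0,0,0],"jaw":255},{"translation":[0,0,-0.01],"delta_rot":[0,0,0],"jaw":255},{"translation":[0,0,0],"delta_rot":[0,0,0],"jaw":255},{"translation":[0,0,0],"delta_rot":[0,0,0],"jaw":255}]'
python3 -m crank '[{"translation":[0,0,-0.007],"delta_rot":[0,0,0],"jaw":255},{"translation":[0,0,-0.007],"delta_rot":[0,0,0],"jaw":255},{"translation":[0,0,0],"delta_rot":[0,0,0],"jaw":255}]'
```

```text
time_s: 23.88
tool_pos: [0.4751, 0.1344, 0.0886]
ee_rot: [-2.404, -2.022, 0.001]
wrist_force: [-0.4, 0.1, -1.8]
finger_gap: 0.02
gripper_force: 88.4
time_s: 24.13
tool_pos: [0.4751, 0.1345, 0.0858]
ee_rot: [-2.404, -2.022, 0.001]
wrist_force: [-0.8, 0.3, -1.3]
finger_gap: 0.0203
gripper_force: 88.4
```

```bash
python3 -m crank '[{"translation":[0,0,-0.005],"delta_rot":[0,0,0],"jaw":255},{"translation":[0,0,0],"delta_rot":[0,0,0],"jaw":255},{"translation":[0,0,0],"delta_rot":[0,0,0],"jaw":255}]'
```

```text
time_s: 24.38
tool_pos: [0.4752, 0.1345, 0.085]
ee_rot: [2.404, 2.022, -0.0]
wrist_force: [-0.3, -0.5, -0.8]
finger_gap: 0.0199
gripper_force: 88.4
```

```bash
python3 -m crank '[{"translation":[0,0,-0.004],"delta_rot":[0,0,0],"jaw":255},{"translation":[0,0,0],"delta_rot":[0,0,0],"jaw":255},{"translation":[0,0,0],"delta_rot":[0,0,0],"jaw":255}]'
```

```text
time_s: 24.63
tool_pos: [0.4754, 0.1345, 0.0847]
ee_rot: [-2.404, -2.022, -0.001]
wrist_force: [-1.2, -1.2, 4.6]
finger_gap: 0.0199
gripper_force: 89.1
```

```bash
python3 -m crank '[{"translation":[0,0,0.001],"delta_rot":[0,0,0],"jaw":180},{"translation":[0,0,0],"delta_rot":[0,0,0],"jaw":150},{"translation":[0,0,0],"delta_rot":[0,0,0],"jaw":100},{"translation":[0,0,0],"delta_rot":[0,0,0],"jaw":80},{"translation":[0,0,0],"delta_rot":[0,0,0],"jaw":80},{"translation":[0,0,0],"delta_rot":[0,0,0],"jaw":80},{"translation":[0,0,0.05],"delta_rot":[0,0,0],"jaw":80},{"translation":[0,0,0.15],"delta_rot":[0,0,0],"jaw":80},{"translation":[0,0,0.19],"delta_rot":[0,0,0],"jaw":80},{"translation":[0,0,0.19],"delta_rot":[0,0,0],"jaw":80},{"translation":[0,0,0.19],"delta_rot":[0,0,0],"jaw":80},{"translation":[0,0,0],"delta_rot":[0,0,0],"jaw":80},{"translation":[0,0,0],"delta_rot":[0,0,0],"jaw":80},{"translation":[0,0,0],"delta_rot":[0,0,0],"jaw":80}]'
python3 - <<'E'
from h import *
M=camera_model("wrist"); im=get_image("wrist"); cv2.imwrite("pics/w11.png",im); s=bot.sense(); print(s["tool_pos"],s["wrist_force"])
for q in ("pusher_cup","pusher_small","stand","retainer","cell"):
  for x in spotter.trace("wrist",q)[:1]:
    m=x["mask"]; ys,xs=np.nonzero(m); print(q,x["score"],xs.min(),xs.max(),ys.min(),ys.max())
def circ(x,y,r,z):
    P=np.array([proj("w",(x+r*np.cos(t),y+r*np.sin(t),z),M) for t in np.linspace(0,6.28,60)]); return P.min(0).round(1).tolist()+P.max(0).round(1).tolist()
print("pocket z .011: top",circ(.4755,.134,.011,.108),"foot",circ(.4755,.134,.027,.011),circ(.4755,.134,.027,.031))
print("retainer home flange/top",[(z0,circ(.470,-.0525,.02,z0+.027)) for z0 in(.036,.0475)])
E
```

```text
time_s: 25.8
tool_pos: [0.4749, 0.1344, 0.2386]
ee_rot: [-2.404, -2.022, -0.0]
wrist_force: [-0.6, 0.7, 0.5]
finger_gap: 0.0584
gripper_force: 0.0
[0.47436615 0.13428682 0.23774468] [-0.90951564 -0.201692   -1.35996643]
pusher_cup 0.66 289 344 146 214
pusher_small 0.56 294 333 67 108
stand 0.82 272 357 41 211
retainer 0.71 327 340 312 331
cell 0.68 284 391 274 369
pocket z .011: top [302.2, 184.8, 331.1, 212.3] foot [290.3, 143.8, 343.1, 195.5] [288.8, 147.0, 344.5, 201.4]
retainer home flange/top [(0.036, [323.0, 338.5, 361.3, 369.8]), (0.0475, [323.2, 346.3, 362.7, 378.3])]
```

```bash
python3 -c "
from bench import bot
print(bot.hand_in())"
```

```text
the job is handed in; nothing more can be done
None
```

I handed the job in at about 26 s on the robot's clock. The retainer snapped in and was held on the lens with about 18.5 N for over a second. The cup pusher is upright in its own pocket and nothing else was touched, but I took no last picture of the retainer after lifting off, and the hand-in returned no verdict.

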